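Scrape crispbread pieces off the board under the shelf

TASK

Take the wooden scraper block and, holding it tilted in under the low shelf, press its foot on the chopping board behind the four broken crispbread pieces and sweep them all off the board's side into the metal tray. Then stand the scraper upright back where you found it. Move the pieces only with the scraper, never with the fingers; press firmly but not hard, and do not bump the shelf or shift the bowl and the mug.

Things in the scene. Friction and masses are not known exactly. Their poses are not given: they have to be found in the camera images.
- scraper: Dark wooden scraper block, upright on the worktop left of the board, about 0.2 kg. Blade part 140 mm long (x), 26 mm thick (y) at its rubber foot and 22 mm above, up to z = 32 mm; centred on it a narrower grip 58 mm long (x), 26 mm thick (y), from z = 32 to 88 mm. Origin: centre of the underside; z up. Pinch the grip across its thickness (y); the gripper may lean along x.
- board_top (a point): Centre of the top of the fixed oak chopping board: 380 mm along its x axis (roughly away from the robot), 230 mm along y, top 32 mm above the worktop. The pieces lie on its far part: all of each within 65 mm of the line 115 mm beyond this point in x, and within 78 mm of the centre in y.
- riser: Fixed low wooden shelf over the far part of the board. Top 170 mm deep (x), 680 mm long (y), 18 mm thick, underside 250 mm above the worktop, carrying jars (to z = 400 mm). Thin steel posts 65 mm either way in x, 320 mm in y; a bar joins the far posts. Origin on the worktop under its centre; axes as the board's. Its front edge overhangs the pieces.
- tray_in (a point): Centre of the inner floor of the fixed aluminium tray, about 4 mm above the worktop. Tray 160 mm (x) by 140 mm (y) outside, rim 22 mm high, walls 3 mm, open at the top. It stands close to the left or the right long side of the board (gap about 5 to 8 mm), level with the pieces; axes as the board's.
- piece_1: A broken piece of thick crispbread, pale, flat, with small pits on top, about 60 mm long (its y axis), 32 mm wide and 7 mm thick, about 25 g; lies loose on the far part of the board. Origin at the centre of its underside.
- piece_2: A broken piece of thick crispbread, pale, flat, with small pits on top, about 60 mm long (its y axis), 32 mm wide and 7 mm thick, about 25 g; lies loose on the far part of the board. Origin at the centre of its underside.
- piece_3: A broken piece of thick crispbread, pale, flat, with small pits on top, about 60 mm long (its y axis), 32 mm wide and 7 mm thick, about 25 g; lies loose on the far part of the board. Origin at the centre of its underside.
- piece_4: A broken piece of thick crispbread, pale, flat, with small pits on top, about 60 mm long (its y axis), 32 mm wide and 7 mm thick, about 25 g; lies loose on the far part of the board. Origin at the centre of its underside.
- bowl: White pinch bowl, 105 mm across and 51 mm high, loose; it stands by the side of the board that the tray does not take, about 192 mm from the board's middle line. Origin at the centre of its underside. To be left alone.
- striped_mug: Striped mug, 90 mm across, 120 mm with its handle, 88 mm high, loose; it stands on the worktop, to the right of the front of the board. Origin at the centre of its underside. To be left alone.
- board: The same fixed chopping board as a whole: its origin lies on the worktop under its centre, same axes as its top.

How it is judged (in metres and radians):
On the way, in this order (a step that is already met when the one before it is completed fails the run):
1. the scraper is pressed on the board (more than 3 N) in under the shelf, all four pieces still on the board (contact force between scraper and board above 3 N and x of scraper in the frame of riser between -0.1 and -0.03 m and height (world z) of each of piece_1, piece_2, piece_3, piece_4 above 0.029 m and horizontal distance between each of piece_1, piece_2, piece_3, piece_4 and board_top below 0.2 m), for 0.1 s.
2. all four pieces lie in the tray (x of piece_1 in the frame of tray_in between -0.078 and 0.078 m and y of piece_1 in the frame of tray_in between -0.068 and 0.068 m and z of each of piece_1, piece_2, piece_3, piece_4 in the frame of tray_in below 0.03 m and x of piece_2 in the frame of tray_in between -0.078 and 0.078 m and y of piece_2 in the frame of tray_in between -0.068 and 0.068 m and x of piece_3 in the frame of tray_in between -0.078 and 0.078 m and y of piece_3 in the frame of tray_in between -0.068 and 0.068 m and x of piece_4 in the frame of tray_in between -0.078 and 0.078 m and y of piece_4 in the frame of tray_in between -0.068 and 0.068 m), for 0.2 s.
At the end, for the whole second after the job is handed in: All four pieces lie within the tray's rim (centres inside its walls, less than 30 mm above its floor) and the scraper stands upright (within 0.15 rad) on the worktop within 60 mm of where it started, everything at rest (all of step 2 and linear speed of each of piece_1, piece_2, piece_3, piece_4, scraper below 0.02 m/s and height (world z) of scraper below 0.01 m and angle between scraper's own z axis and vertical below 0.15 rad and distance of scraper from where it was at the start of the episode below 0.06 m); the robot touches nothing.
It fails at once if the fingers touch a crispbread piece (contact force between the fingers and piece_1 above 0.5 N or contact force between the fingers and piece_2 above 0.5 N or contact force between the fingers and piece_3 above 0.5 N or contact force between the fingers and piece_4 above 0.5 N).
It fails at once if the board is pressed harder than 40 N (contact force between anything else and board above 40 N).
It fails at once if the shelf is bumped (more than 5 N) (contact force between any of the arm, the fingers, scraper and riser above 5 N).
It fails at once if the bowl or the mug is shifted more than 20 mm (distance of any of bowl, striped_mug from where it was at the start of the episode above 0.02 m).
It also fails if it takes over 58 s, if anything falls off the work surface, if the arm or the gripper's body presses on something with over 40 N, if the wrist force passes 120 N, or if a joint passes its speed limit or range.

ROBOT

A 7-joint arm with a two-finger parallel gripper is mounted at the origin on a cart in front of the work surface, level with it; the furniture and walls round the work are solid. World frame = base frame: x ahead of the robot, y to its left, z up, the work surface at z = 0. Lengths are in mm, angles in rad, forces in N, time in s.
With the tool pointing down it reaches from about 400 to 900 mm from the base axis. Payload 5.5 kg.
Tool frame: the origin (TCP) lies between the finger pads; the fingertips stand tip_reach ahead of it and the grasp point (between the pads) lies 2 mm behind it (tip_reach is the distance from the TCP to the fingertips, in mm); z points along the fingers, y is the line along which they close (so a half turn about z gives the same grasp; the last joint's range is limited). The gripper opens to 85 mm and grips with 20 to 120 N. Pads are 22 mm wide; open, the fingers measure 114 mm over their backs; the gripper's body (76 mm by 85 mm) begins 54 mm behind the grasp point. The pads swing forward as they close: fully open they stand 13 mm farther back than shut.
Start: joints at [1.506, 0.501, -0.427, 1.55, 0.221, 1.138, -0.21], TCP at [209.307, -615.378, 248.31] pointing down, gripper open.
Joint ranges: [-2.88, 2.88], [-0.31, 2.03], [-1.54, 1.56], [0.2, 2.42], [-1.41, 4.55], [0.19, 2.02], [-2.57, 2.57]. Speed limits (rad/s): [2.57, 2.57, 3.14, 3.14, 3.14, 3.14, 3.14].

INTERFACE

Orientations are given as a rotation vector (axis times angle).
In Python, from workcell import read_state, grab_frame, calibration, hand_in, tip_reach gives the robot as it stands. The module is installed in compiled form; this text tells all that it offers.
- The arm moves only by the shell command python3 -m jog 'ROWS' [FORCE]. ROWS is JSON, one flat list of numbers, 7 for each row, row after row: the shift along the tool's x, y, z in m, then the turn, a rotation vector about the tool's x, y, z in degrees, then the gripper's target within -1 to 1 (shut at 1, half-way at 0, fully open at -1). A call has exactly 5 rows; each row shifts and turns the commanded pose from where the row before left it, along the tool's axes as they then stand; what a row does not reach is not made up. A row lasts 1/10 s, in which the tool goes at most 50 mm and 8.59 degrees, less where a joint would pass 70% of its speed; a pose out of reach is approached as far as the arm can. A call with a gripper value outside its range is refused whole. The fingers move at their own pace and stop on an object; FORCE is the grip in N (left out, the last holds). Time passes only in rows, so rows that do not move let the fingers close, or fill a call up. It gives the time, the measured TCP pose, the force, the opening and the grip force at its end, in the units of the state.
- read_state(): the state, without advancing time (a new reading comes with each control period).
- grab_frame(name): name is "scene" or "side" or "wrist"; returns (picture, depth): 480x640x3 uint8, red, green, blue; 480x640 float32, mm along the optical axis (not along the pixel's ray), 0 where there is no reading.
- calibration(name): a dict with "camera_matrix" (3x3 intrinsics, pixels), "R" (3x3) and "t" (3): a world point X has camera coordinates R X + t. Camera axes: x right, y down, z forward; pixel columns grow to the right and rows downward; lengths in mm; the calibration is good to about 2 mm. A picture is of the moment at which its call begins: read the wrist's pose just before it. calibration takes no time and is no camera call; for the wrist camera it gives the pose at the moment of the call.
- hand_in(): hands the job in; it is judged then, once.
The state is a dict: "clock": time; "q": joint angles; "qvel": joint speeds; "effort": joint torques, N m; "tool_pos": TCP position; "tool_rot": TCP orientation; "ft_force": force on the tool from outside, world axes, zero at the start; "ft_torque": the same for the moment, N m; "width": finger opening in mm; "gripper_force": force on a finger pad.
Only numpy, scipy, OpenCV 4.12 (cv2) and the standard library are available. Lean on these libraries where they do the work, as an engineer would, in place of code of your own. Each camera call takes 0.05 s, during which the arm holds its last target. There are 200 camera calls.

## Working session

There is one attempt and no reset: what is moved stays moved. The work goes in short steps, Python scripts to look and compute and a shell command to move; the robot and the scene stay as the last step left them, time stands still between calls to the robot, and variables do not carry over. Pictures are saved under pics/ and viewed, at most 10 in all, crops included, and the job is handed in when it is done.

```bash
mkdir -p pics; ls; python3 - <<'E'
from workcell import *
import cv2,numpy as np
np.set_printoptions(suppress=True,precision=3)
s=read_state();print(s,tip_reach if not callable(tip_reach) else tip_reach())
for n in("scene","side"):
    p,d=grab_frame(n);c=calibration(n);print(n,c)
    cv2.imwrite(f"pics/{n}0.png",p[:,:,::-1]);np.savez(f"{n}0.npz",p=p,d=d,**c)
E
```

```text
pics
{'clock': 0.0, 'q': array([ 1.506,  0.502, -0.427,  1.551,  0.221,  1.138, -0.21 ]), 'qvel': array([-0.   , -0.   , -0.   , -0.   ,  0.001,  0.001,  0.001]), 'effort': array([  0.001, -56.953,  -5.816, -28.094,   0.01 ,   0.012,  -0.   ]), 'tool_pos': array([ 208.993, -614.789,  247.274]), 'tool_rot': array([-3.098, -0.512,  0.   ]), 'ft_force': array([0.263, 0.19 , 0.325]), 'ft_torque': array([ 0.056, -0.024, -0.001]), 'gripper_force': 0.0, 'width': 85.73995790553629} 17.0
scene {'camera_matrix': array([[504.101,   0.   , 314.094],
       [  0.   , 504.101, 239.753],
       [  0.   ,   0.   ,   1.   ]]), 'R': array([[ 0.639, -0.769,  0.022],
       [-0.335, -0.304, -0.892],
       [ 0.693,  0.562, -0.452]]), 't': array([-341.283,  216.141,  921.585])}
side {'camera_matrix': array([[516.768,   0.   , 318.936],
       [  0.   , 516.768, 234.235],
       [  0.   ,   0.   ,   1.   ]]), 'R': array([[-0.932, -0.362, -0.005],
       [-0.265,  0.691, -0.672],
       [ 0.247, -0.625, -0.74 ]]), 't': array([ 524.074,  193.994, 1046.907])}
```

View pics/scene0.png

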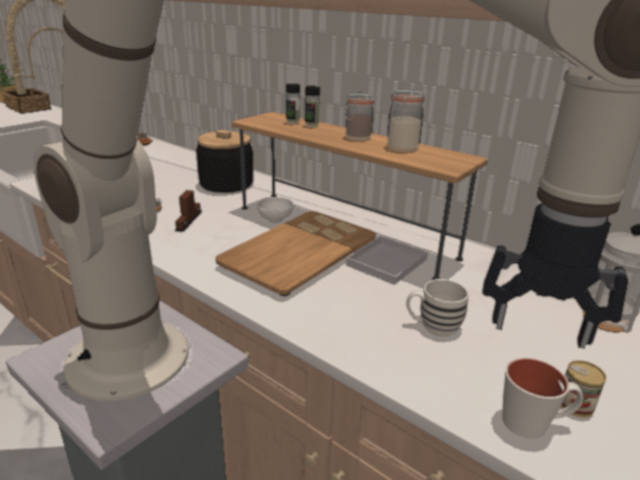

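View pics/side0.png

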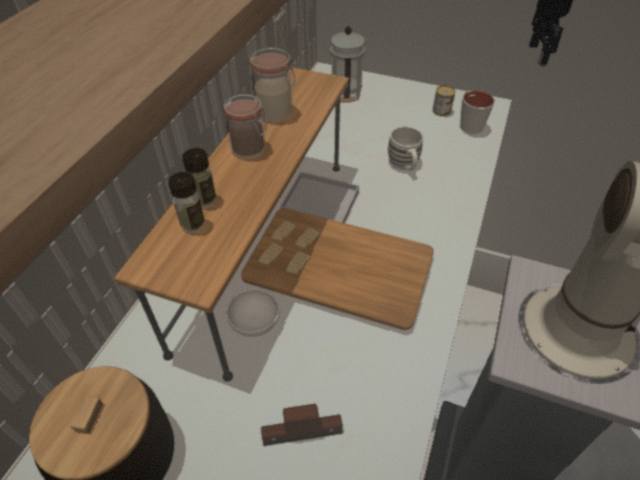

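The tray is on the right of the board and the bowl on the left. In the side view the scraper is near (301,425) and the pieces are near (283,229), (308,237), (270,252) and (297,262). I'll turn the depth readings into world points and fit shapes.

```bash
cat > h.py <<'E'
import numpy as np,cv2
np.set_printoptions(suppress=True,precision=3)
def cloud(d,c):
    K=c["camera_matrix"];v,u=np.mgrid[:480,:640]
    r=np.stack([(u-K[0,2])/K[0,0],(v-K[1,2])/K[1,1],np.ones(d.shape)],-1)*d[...,None]
    return (r-c["t"])@c["R"]
def rect(P):
    (x,y),(w,h),a=cv2.minAreaRect(P[:,:2].astype(np.float32));return np.round([x,y,w,h,a],1)
def ray(uv,c,z):
    uv=np.atleast_2d(uv).astype(float);K=c["camera_matrix"];r=np.c_[uv,np.ones(len(uv))]@np.linalg.inv(K).T@c["R"]
    o=-c["t"]@c["R"];return o+r*((z-o[2])/r[:,2])[:,None]
E
python3 - <<'E'
from h import *
for n in("side","scene"):
    f=np.load(n+"0.npz");p,d=f["p"],f["d"];X=cloud(d,f);hsv=cv2.cvtColor(p,cv2.COLOR_RGB2HSV)
    z=X[...,2];ok=(d>0)&(X[...,0]>250)&(X[...,0]<1100)&(abs(X[...,1])<650)
    def comps(m,name,mn=60):
        k,l,st,ce=cv2.connectedComponentsWithStats(cv2.morphologyEx(m.astype(np.uint8),cv2.MORPH_OPEN,np.ones((2,2))))
        for i in range(1,k):
            if st[i,4]>mn: q=X[l==i];print(n,name,st[i,4],"px",ce[i].round(),"rect",rect(q),"z",np.percentile(q[:,2],[2,50,98]).round(1))
    sat=hsv[...,1]
    print(n,"counter z",np.median(z[ok&(abs(z)<12)]))
    comps(ok&(z>24)&(z<46)&(sat>60),"board",800)
    comps(ok&(z>225)&(z<300)&(sat>60),"shelf",500)
    comps(ok&(z>10)&(z<100)&(hsv[...,2]<95)&(sat>90),"dark",40)
    comps(ok&(z>8)&(z<120)&(sat<50),"grey")
    i=(229,283) if n=="side" else (222,318)
    print("hsv piece",hsv[i],"board",hsv[i[0]+5,i[1]+18])
    b=cv2.resize(p[190:300,220:440] if n=="side" else p[190:300,200:420],None,fx=3.5,fy=3.5,interpolation=cv2.INTER_CUBIC)
    if n=="side":cv2.imwrite("pics/crop.png",b[:,:,::-1])
E
```

```text
side counter z -0.4753515294929642
side board 14284 px [342. 267.] rect [490.3 308.6 382.2 821.8   2.6] z [25.5 31.5 39.6]
side shelf 18809 px [232. 204.] rect [ 699.8  122.1  438.  1376.5   17.8] z [251.5 267.3 289.4]
side dark 296 px [480. 100.] rect [ 283.    26.9   74.8 1365.2    3.3] z [50.5 73.  98.9]
side dark 205 px [295. 219.] rect [640.  -61.2 100.8  30.5   3.7] z [28.3 31.  34.9]
side dark 49 px [295. 237.] rect [622.7   1.   23.   25.6  23.2] z [29.3 31.8 38.4]
side dark 55 px [311. 248.] rect [577.3  11.3  48.   13.1  88.4] z [28.6 31.7 35.3]
side dark 84 px [257. 256.] rect [677.7  77.8  22.8  35.5   2. ] z [28.6 31.5 39.2]
side dark 372 px [272. 266.] rect [488.5 401.9  94.4 737.9  26.6] z [28.3 31.4 37.8]
side dark 164 px [268. 288.] rect [440.9 401.   93.6 690.5  35.1] z [17.2 25.1 31.3]
side dark 367 px [301. 414.] rect [374.  551.8  49.3 364.7  22.7] z [83.5 87.3 90.2]
side dark 136 px [332. 422.] rect [335.1 534.2  27.7 368.5  19.8] z [28.3 31.2 34.3]
side dark 195 px [275. 432.] rect [479.6 419.3  37.8  16.4  27.3] z [28.3 31.4 45.8]
side grey 77 px [296.  60.] r
[... 1497 characters left out ...]
 94.3]
scene grey 8564 px [332. 184.] rect [ 453.8 -201.7 1786.   658.2   52.9] z [  5.   63.3 116.7]
scene grey 3203 px [489. 225.] rect [ 308.2 -546.6 1339.9  197.6   22.8] z [  8.   65.7 348.1]
scene grey 690 px [276. 209.] rect [ 169.9 -185.9 1476.7  102.5   41.7] z [ 2.6 36.9 53.5]
scene grey 971 px [388. 259.] rect [ 164.2 -375.6 1213.4  190.8   24.6] z [ 3.5 14.3 24.4]
scene grey 2624 px [442. 302.] rect [ 245.  -449.5 1293.2  121.9   18.7] z [ 1.6 59.5 93.3]
scene grey 347 px [601. 294.] rect [ 179.3 -674.4 1056.6   36.     6.3] z [ 57.8  80.5 315.2]
scene grey 2238 px [529. 411.] rect [  22.8 -638.6  751.9   84.8    5.2] z [ 5.2 57.9 97.1]
hsv piece [ 14 108 109] board [ 15 107 110]
```

View pics/crop.png

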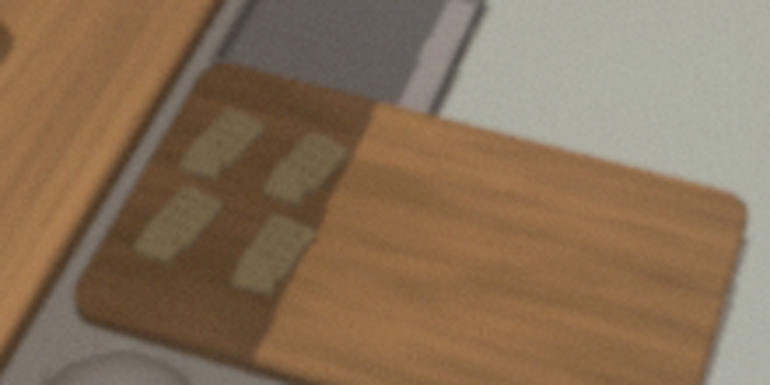

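The crop shows the whole board outline and all four pieces. Their crop centres are near (222,142), (306,167), (178,222) and (273,254). I'll drop the pixels with no depth and fit again, on planes.

```bash
python3 - <<'E'
from h import *
f=np.load("side0.npz");p,d=f["p"],f["d"];X=cloud(d,f);hsv=cv2.cvtColor(p,cv2.COLOR_RGB2HSV);z=X[...,2]
ok=(d>0)&(X[...,0]>250)&(X[...,0]<1100)&(abs(X[...,1])<700)
K=np.ones((3,3))
def big(m,win=None,zz=None,name="",op=True):
    m=(m&ok)
    if win: u0,u1,v0,v1=win;w=np.zeros_like(m);w[v0:v1,u0:u1]=1;m=m&w
    m=m.astype(np.uint8)
    if op:m=cv2.morphologyEx(m,cv2.MORPH_CLOSE,K);m=cv2.morphologyEx(m,cv2.MORPH_OPEN,K)
    k,l,st,ce=cv2.connectedComponentsWithStats(m);i=1+st[1:,4].argmax();M=l==i
    v,u=np.nonzero(M);P=ray(np.c_[u,v],f,zz);R=rect(P);print(name,M.sum(),R,"zmed",np.median(z[M&ok]).round(1))
    return P
def corners(P):return cv2.boxPoints(cv2.minAreaRect(P[:,:2].astype(np.float32))).round(1).tolist()
P=big((z>26)&(z<40)&(hsv[...,1]>70),(230,445,195,340),32,"board");print(corners(P))
P=big((z>255)&(z<285),(110,360,60,320),268,"shelf");print(corners(P))
P=big((z>80)&(z<96),(250,350,395,450),88,"grip");print(corners(P))
P=big((z>25)&(z<38),(250,350,400,450),32,"blade top");print(corners(P))
# scraper: all dark pixels: x extents
m=(z>18)&(z<100)&ok; 
# tray rim
P=big((z>16)&(z<27)&(hsv[...,1]<70),(280,365,170,225),22,"trayrim",op=False);print(corners(P))
P=big((z>0.8)&(z<9)&(hsv[...,2]<120),(280,365,170,225),4,"trayfloor");print(corners(P))
P=big((z>43)&(z<56),(225,285,285,340),51,"bowlrim",op=False)
P=big((z>80)&(z<95),(380,430,120,180),88,"mugrim",op=False)
# pieces
h,s,v=cv2.split(hsv); R,G,B=[p[...,i].astype(int) for i in range(3)]
r=B/np.maximum(R,1)
for uv in [(283,229),(308,237),(270,252),(297,262),(295,245),(255,262),(330,260)]: print(uv,r[uv[1],uv[0]].round(2),hsv[uv[1],uv[0]])
E
```

```text
board 14256 [504.9  31.1 377.8 231.6   1.2] zmed 31.5
[[313.70001220703125, 143.0], [318.3999938964844, -88.5999984741211], [696.0999755859375, -80.80000305175781], [691.2999877929688, 150.8000030517578]]
shelf 18291 [682.2  33.9 174.2 683.5   1.3] zmed 267.3
[[587.7000122070312, 373.6000061035156], [602.5999755859375, -309.70001220703125], [776.7999877929688, -305.8999938964844], [761.7999877929688, 377.3999938964844]]
grip 558 [440.9 396.7  57.4  27.2  30.2] zmed 86.9
[[409.29998779296875, 394.0], [423.0, 370.5], [472.6000061035156, 399.3999938964844], [458.8999938964844, 422.8999938964844]]
blade top 324 [483.8 420.3  41.   23.7  32.5] zmed 31.1
[[460.1000061035156, 419.29998779296875], [472.8999938964844, 399.29998779296875], [507.5, 421.29998779296875], [494.70001220703125, 441.29998779296875]]
trayrim 270 [ 621.7 -157.7  161.8  142.7    1.3] zmed 20.4
[[539.2000122070312, -88.19999694824219], [542.4000244140625, -230.89999389648438], [704.2000122070312, -227.1999969482422], [701.0, -84.5999984741211]]
trayfloor 1811 [ 644.9 -171.1  155.8  125.5    0.8] zmed 2.5
[[566.0999755859375, -109.4000015258789], [567.9000244140625, -235.0], [723.7000122070312, -232.6999969482422], [721.9000244140625, -107.19999694824219]]
bowlrim 400 [617.1 224.  103.2 106.9  24.3] zmed 48.6
mugrim 178 [ 468.  -375.8   85.1   92.3   20.8] zmed 84.3
(283, 229) 0.62 [ 19  96 114]
(308, 237) 0.61 [ 19  99 113]
(270, 252) 0.63 [ 17  95 115]
(297, 262) 0.6 [ 18 102 110]
(295, 245) 0.59 [ 15 106  94]
(255, 262) 0.49 [ 15 130  96]
(330, 260) 0.48 [ 15 133 134]
```

The fits agree with the given sizes:

| Item | Centre (mm) | Yaw | Size check |
|---|---|---|---|
| Board | (505, 31) | 1.2° | 378×232 |
| Shelf | (682, 34) | – | 174×684, front edge x≈595 |
| Tray | (622, -158) | – | 162×143 |
| Scraper | (441, 397) | 30° | grip 57×27 |
| Bowl | (617, 224) | – | – |

Next I'll find the pieces and write a row planner.

```bash
cat >> h.py <<'E'
from scipy.spatial.transform import Rotation as Ro
def pose(yaw,tilt):  # tool x at yaw (deg), z leaning forward by tilt
    return Ro.from_euler("z",yaw,degrees=True)*Ro.from_euler("x",180,degrees=True)*Ro.from_euler("y",tilt,degrees=True)
def plan(p,R,legs):
    """legs: (pos mm, yaw, tilt, rows)"""
    out=[]
    for q,yaw,tilt,n in legs:
        T=pose(yaw,tilt);dp=(np.array(q,float)-p)/n;w=(R.inv()*T).as_rotvec(degrees=True)/n
        for _ in range(n):
            a=np.round(R.inv().apply(dp)/1000,4);b=np.round(w,2)
            p=p+R.apply(a*1000);R=R*Ro.from_rotvec(b,degrees=True)
            out.append(list(a+0.)+list(b+0.))
    for i,o in enumerate(out):
        print(",".join("%g"%x for x in o)+",G", "" if (i+1)%5 else "\n--",end="\n" if (i+1)%5 else "\n")
    print("end",p,R.as_rotvec());return p,R
E
python3 - <<'E'
from h import *
f=np.load("side0.npz");p=f["p"].astype(int)
r=cv2.GaussianBlur((p[...,2]/np.maximum(p[...,0],1)).astype(np.float32),(0,0),.7)
m=(r>.555).astype(np.uint8);w=np.zeros_like(m);w[212:278,252:322]=1;m*=w
k,l,st,ce=cv2.connectedComponentsWithStats(m)
for i in range(1,k):
    if st[i,4]>60:
        v,u=np.nonzero(l==i);P=ray(np.c_[u,v],f,39);c,s=np.cos(.0215),np.sin(.0215);Q=(P[:,:2]-[504.9,31.1])@np.array([[c,-s],[s,c]])
        print(st[i,4],ce[i].round(),rect(P),"board frame min",Q.min(0),"max",Q.max(0))
print(Ro.from_rotvec([-3.098,-.512,0]).as_matrix(),pose(18.8,0).as_matrix())
S=np.array([209.3,-615.4,248.3]),Ro.from_rotvec([-3.098,-.512,0])
plan(*S,[([330,-500,320],20,0,5),([440,-280,320],22,0,5),([470,-40,310],25,0,5),([430,200,300],30,0,5),([380,362,250],30,20,5)])
E
```

```text
301 [263. 230.] [696.7  15.9  17.8 140.7   1.3] board frame min [182.419 -89.664] max [200.34   51.065]
80 [313. 214.] [613.8 -74.8  52.1  16.5  20.9] board frame min [  79.348 -124.771] max [ 133.936 -106.618]
266 [283. 231.] [651.9  -3.5  61.6  33.9  77.1] board frame min [125.802 -69.597] max [165.063  -8.027]
291 [307. 238.] [592.5  -3.1  63.9  32.9  75.5] board frame min [ 65.34  -68.401] max [106.702  -4.899]
300 [270. 254.] [649.7  69.5  61.9  32.   79. ] board frame min [126.019   2.52 ] max [164.701  64.637]
314 [297. 263.] [585.3  70.5  62.7  32.   83.4] board frame min [62.669  5.943] max [98.409 68.439]
[[ 0.947  0.322 -0.   ]
 [ 0.322 -0.947  0.002]
 [ 0.    -0.002 -1.   ]] [[ 0.947  0.322  0.   ]
 [ 0.322 -0.947 -0.   ]
 [ 0.     0.    -1.   ]]
0.0303,-0.0141,-0.0143,-0.02,0,-0.25,G 
0.0303,-0.014,-0.0143,-0.02,0,-0.25,G 
0.0304,-0.0138,-0.0143,-0.02,0,-0.25,G 
0.0305,-0.0137,-0.0143,-0.02,0,-0.25,G 
0.0305,-0.0136,-0.0143,-0.02,0,-0.25,G 
--
0.0357,-0.0338,0,0,0,-0.4,G 
0.036,-0.0336,0,0,0,-0.4,G 
0.0362,-0.0333,0,0,0,-0.4,G 
0.0364,-0.033,0,0,0,-0.4,G 
0.0367,-0.0328,0,0,0,-0.4,G 
--
0.0236,-0.0422,0.002,0,0,-0.6,G 
0.024,-0.042,0.002,0,0,-0.6,G 
0.0244,-0.0417,0.002,0,0,-0.6,G 
0.0249,-0.0415,0.002,0,0,-0.6,G 
0.0253,-0.0412,0.002,0,0,-0.6,G 
--
0.0131,-0.0469,0.002,0,0,-1,G 
0.0139,-0.0467,0.002,0,0,-1,G 
0.0147,-0.0464,0.002,0,0,-1,G 
0.0155,-0.0462,0.002,0,0,-1,G 
0.0163,-0.0459,0.002,0,0,-1,G 
--
0.0075,-0.033,0.01,0,4,0,G 
0.0068,-0.033,0.0105,0,4,0,G 
0.0061,-0.033,0.0109,0,4,0,G 
0.0053,-0.033,0.0113,0,4,0,G 
0.0045,-0.033,0.0117,0,4,0,G 
--
end [380.143 361.827 249.928] [-2.906 -0.779 -0.513]
```

All four pieces lie at board x 62–165, y −70–68, and each measures about 62×33, as expected. Moving toward the scraper now.

```bash
python3 -m jog '[0.0303,-0.014,-0.0143,0,0,-0.25,-1, 0.0303,-0.014,-0.0143,0,0,-0.25,-1, 0.0304,-0.0138,-0.0143,0,0,-0.25,-1, 0.0305,-0.0137,-0.0143,0,0,-0.25,-1, 0.0305,-0.0136,-0.0143,0,0,-0.25,-1]' 60
python3 -m jog '[0.036,-0.034,0,0,0,-0.4,-1, 0.036,-0.034,0,0,0,-0.4,-1, 0.036,-0.033,0,0,0,-0.4,-1, 0.036,-0.033,0,0,0,-0.4,-1, 0.036,-0.033,0,0,0,-0.4,-1]'
python3 -m jog '[0.0236,-0.042,0.002,0,0,-0.6,-1, 0.024,-0.042,0.002,0,0,-0.6,-1, 0.0244,-0.042,0.002,0,0,-0.6,-1, 0.025,-0.0415,0.002,0,0,-0.6,-1, 0.025,-0.0412,0.002,0,0,-0.6,-1]'
python3 -c "from workcell import *;print(read_state())"
```

```text
clock: 0.6
tool_pos: [330.6, -498.7, 319.9]
tool_rot: [-3.093, -0.546, 0.001]
ft_force: [-0.0, -0.1, -0.1]
width: 85.5
gripper_force: 0.0
clock: 1.1
tool_pos: [439.1, -277.9, 319.6]
tool_rot: [3.084, 0.6, -0.001]
ft_force: [0.9, -0.1, -0.8]
width: 85.4
gripper_force: 0.0
clock: 1.6
tool_pos: [468.2, -38.1, 309.7]
tool_rot: [3.066, 0.681, -0.0]
ft_force: [1.2, -0.4, 1.3]
width: 85.8
gripper_force: 0.0
{'clock': 1.6, 'q': array([ 0.7879148 ,  0.14306921, -0.82845688,  1.90100556,  0.11620642,
        1.14608909, -1.21718552]), 'qvel': array([-0.68785452,  0.07225635, -0.38402092,  0.022116  ,  0.09711926,
       -0.03825619, -0.99969267]), 'effort': array([  3.61344427, -30.22285938,  -2.18504548, -27.68114805,
        -0.22134286,   0.3686361 ,   1.40937489]), 'tool_pos': array([468.18945341, -38.07797182, 309.66870995]), 'tool_rot': array([ 3.06631075e+00,  6.81021769e-01, -2.14593849e-04]), 'ft_force': array([ 1.16796053, -0.38297304,  1.26360653]), 'ft_torque': array([ 0.01872292, -0.07525741,  0.00624846]), 'gripper_force': 0.0, 'width': 85.75236263291822}
```

```bash
python3 -m jog '[0.0131,-0.047,0.002,0,0,-1,-1, 0.0139,-0.047,0.002,0,0,-1,-1, 0.0147,-0.0464,0.002,0,0,-1,-1, 0.0155,-0.0462,0.002,0,0,-1,-1, 0.0163,-0.046,0.002,0,0,-1,-1]'
python3 - <<'E'
from h import *; from workcell import *
s=read_state();print(s["q"],s["tool_pos"],s["tool_rot"])
plan(s["tool_pos"],Ro.from_rotvec(s["tool_rot"]),[([380,362,220],30,34,5),([381,362,140],30,45,5)])
E
```

```text
clock: 2.1
tool_pos: [427.6, 202.2, 299.7]
tool_rot: [3.033, 0.814, 0.001]
ft_force: [0.3, -0.1, 0.5]
width: 85.3
gripper_force: 0.0
[ 0.41   0.201 -1.012  1.904  0.189  1.136 -1.72 ] [427.585 202.166 299.743] [3.033 0.814 0.001]
0.0078,-0.0325,0.0159,0.01,6.8,0.01,G 
0.0058,-0.0325,0.0167,0.01,6.8,0.01,G 
0.0038,-0.0324,0.0173,0.01,6.8,0.01,G 
0.0017,-0.0324,0.0176,0.01,6.8,0.01,G 
-0.0004,-0.0324,0.0177,0.01,6.8,0.01,G 
--
-0.0088,0.0001,0.0134,0,2.2,0,G 
-0.0093,0.0001,0.013,0,2.2,0,G 
-0.0098,0.0001,0.0127,0,2.2,0,G 
-0.0103,0.0001,0.0123,0,2.2,0,G 
-0.0108,0.0001,0.0119,0,2.2,0,G 
--
end [381.088 362.012 139.95 ] [-2.639 -0.707 -1.093]
```

```bash
python3 -m jog '[0.008,-0.0325,0.016,0,6.8,0,-1, 0.006,-0.0325,0.0167,0,6.8,0,-1, 0.004,-0.0325,0.0173,0,6.8,0,-1, 0.002,-0.0325,0.0176,0,6.8,0,-1, 0,-0.0325,0.0177,0,6.8,0,-1]'
python3 -m jog '[-0.009,0,0.0134,0,2.2,0,-1, -0.009,0,0.013,0,2.2,0,-1, -0.010,0,0.0127,0,2.2,0,-1, -0.010,0,0.0123,0,2.2,0,-1, -0.011,0,0.012,0,2.2,0,-1]'
python3 - <<'E'
from h import *; from workcell import *
s=read_state();print(s["q"],s["tool_pos"],s["tool_rot"])
p,d=grab_frame("wrist");cv2.imwrite("pics/w1.png",p[:,:,::-1]);c=calibration("wrist")
for P in ([440.9,396.7,88],[501.5,431.7,32]):
    x=c["camera_matrix"]@(c["R"]@np.array(P)+c["t"]);print(x[:2]/x[2],x[2])
X=cloud(d,c);z=X[...,2];m=(d>0)&(z>80)&(z<95)&(abs(X[...,0]-441)<80)&(abs(X[...,1]-397)<80)
print(m.sum(),rect(X[m]),np.median(X[m],0))
m=(d>0)&(z>22)&(z<40)&(abs(X[...,0]-441)<120)&(abs(X[...,1]-397)<100)&(p.max(-1)<110);print(m.sum(),rect(X[m]))
plan(s["tool_pos"],Ro.from_rotvec(s["tool_rot"]),[([442.1,397.4,62.6],30,45,5)])
E
```

```text
clock: 2.6
tool_pos: [394.0, 320.2, 234.8]
tool_rot: [-2.868, -0.764, -0.675]
ft_force: [0.8, -1.0, -1.0]
width: 84.9
gripper_force: 0.0
clock: 3.1
tool_pos: [396.9, 311.0, 198.7]
tool_rot: [-2.845, -0.754, -0.756]
ft_force: [0.3, 0.1, 0.1]
width: 85.2
gripper_force: 0.0
[-0.69   0.065 -0.157  2.359  0.698  0.305 -2.523] [396.899 311.022 198.697] [-2.845 -0.754 -0.756]
[241.778 216.247] 264.3083011657854
[254.656 166.729] 335.4222456471979
2331 [439.2 392.7  57.3  26.1  29.8] [437.881 390.965  87.196]
1611 [439.8 391.2 138.2  22.7  30. ]
0.001,-0.0114,0.0315,0.34,3.13,0.07,G 
-0.0007,-0.0112,0.0315,0.34,3.13,0.07,G 
-0.0024,-0.011,0.0315,0.34,3.13,0.07,G 
-0.0042,-0.0108,0.0314,0.34,3.13,0.07,G 
-0.0059,-0.0106,0.0312,0.34,3.13,0.07,G 
--
end [442.049 397.297  62.593] [-2.639 -0.708 -1.093]
```

View pics/w1.png

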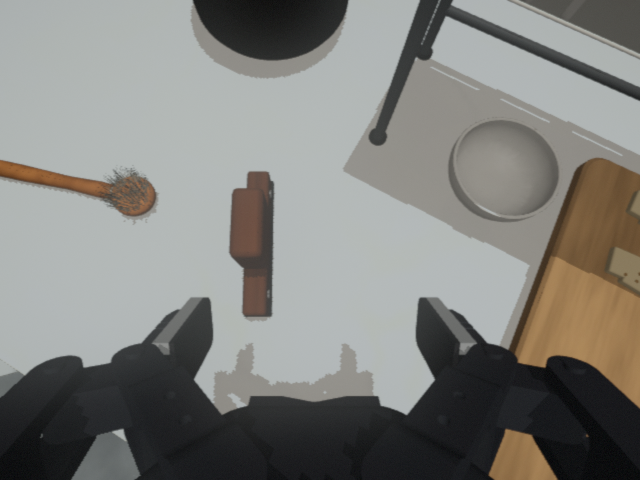

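The tool stopped at a joint limit (q7 −2.52, q4 2.36). The wrist view shows the scraper grip at pixel (250,228), clear of everything. It measures (439.5, 392), about 4 mm off the side camera's y. I'll spin the hand half a turn, which gives the same grasp, and come in from farther out with a 40° lean.

```bash
cat >> h.py <<'E'
def spin(p,R,q,ang,n):
    dp=(np.array(q,float)-p)/n;b=round(ang/n,2)
    for i in range(n):
        a=np.round(R.inv().apply(dp)/1000,3);p=p+R.apply(a*1000);R=R*Ro.from_rotvec([0,0,b],degrees=True)
        print(",".join("%g"%x for x in a+0.)+",0,0,%g,G"%b,"" if (i+1)%5 else "\n--")
    return p,R
E
python3 - <<'E'
from h import *; from workcell import *
s=read_state()
S=spin(s["tool_pos"],Ro.from_rotvec(s["tool_rot"]),[435,385,200],-170,20)
plan(*S,[([440,392,175],210,-40,5)])
E
```

```text
0.003,-0.002,0.002,0,0,-8.5,G 
0.003,-0.002,0.002,0,0,-8.5,G 
0.004,-0.001,0.002,0,0,-8.5,G 
0.004,-0.001,0.002,0,0,-8.5,G 
0.004,0,0.002,0,0,-8.5,G 
--
0.004,0,0.002,0,0,-8.5,G 
0.004,0.001,0.002,0,0,-8.5,G 
0.004,0.002,0.002,0,0,-8.5,G 
0.003,0.002,0.002,0,0,-8.5,G 
0.003,0.003,0.002,0,0,-8.5,G 
--
0.003,0.003,0.002,0,0,-8.5,G 
0.002,0.003,0.002,0,0,-8.5,G 
0.002,0.004,0.002,0,0,-8.5,G 
0.001,0.004,0.002,0,0,-8.5,G 
0,0.004,0.002,0,0,-8.5,G 
--
0,0.004,0.002,0,0,-8.5,G 
-0.001,0.004,0.002,0,0,-8.5,G 
-0.001,0.004,0.002,0,0,-8.5,G 
-0.002,0.003,0.002,0,0,-8.5,G 
-0.002,0.003,0.002,0,0,-8.5,G 
--
0.0015,0.0004,0.0033,-0.53,-2.11,-1.92,G 
0.0016,0.0004,0.0033,-0.53,-2.11,-1.92,G 
0.0017,0.0005,0.0032,-0.53,-2.11,-1.92,G 
0.0018,0.0005,0.0032,-0.53,-2.11,-1.92,G 
0.0019,0.0005,0.0031,-0.53,-2.11,-1.92,G 
--
end [440.013 392.036 175.009] [-0.636  2.374  0.231]
```

```bash
python3 -m jog '[0.003,-0.002,0.002,0,0,-8.5,-1, 0.003,-0.002,0.002,0,0,-8.5,-1, 0.004,-0.001,0.002,0,0,-8.5,-1, 0.004,-0.001,0.002,0,0,-8.5,-1, 0.004,0,0.002,0,0,-8.5,-1]'
python3 -m jog '[0.004,0,0.002,0,0,-8.5,-1, 0.004,0.001,0.002,0,0,-8.5,-1, 0.004,0.002,0.002,0,0,-8.5,-1, 0.003,0.002,0.002,0,0,-8.5,-1, 0.003,0.003,0.002,0,0,-8.5,-1]'
python3 -m jog '[0.003,0.003,0.002,0,0,-8.5,-1, 0.002,0.003,0.002,0,0,-8.5,-1, 0.002,0.004,0.002,0,0,-8.5,-1, 0.001,0.004,0.002,0,0,-8.5,-1, 0,0.004,0.002,0,0,-8.5,-1]'
python3 -m jog '[0,0.004,0.002,0,0,-8.5,-1, -0.001,0.004,0.002,0,0,-8.5,-1, -0.001,0.004,0.002,0,0,-8.5,-1, -0.002,0.003,0.002,0,0,-8.5,-1, -0.002,0.003,0.002,0,0,-8.5,-1]'
python3 - <<'E'
from h import *; from workcell import *
s=read_state();print(s["q"],s["tool_pos"],s["tool_rot"])
plan(s["tool_pos"],Ro.from_rotvec(s["tool_rot"]),[([440,392.5,175],210,-40,5)])
E
```

```text
clock: 3.65
tool_pos: [407.5, 330.7, 197.7]
tool_rot: [2.385, 1.751, 0.765]
ft_force: [-0.5, -0.6, 0.1]
width: 85.2
gripper_force: 0.0
clock: 4.15
tool_pos: [418.7, 350.3, 196.8]
tool_rot: [1.509, 2.37, 0.632]
ft_force: [-0.4, -0.1, 0.4]
width: 85.7
gripper_force: 0.0
clock: 4.65
tool_pos: [429.7, 370.3, 196.0]
tool_rot: [0.527, 2.652, 0.435]
ft_force: [0.7, 0.3, 0.2]
width: 85.3
gripper_force: 0.0
clock: 5.15
tool_pos: [440.6, 389.1, 194.8]
tool_rot: [-0.459, 2.603, 0.198]
ft_force: [0.2, -0.7, 0.7]
width: 85.7
gripper_force: 0.0
[-0.386  0.26  -0.558  2.168  0.936  0.432  0.219] [440.561 389.122 194.771] [-0.459  2.603  0.198]
0.0018,0.0004,0.0035,-0.51,-2.1,-1.87,G 
0.0019,0.0005,0.0035,-0.51,-2.1,-1.87,G 
0.0021,0.0005,0.0034,-0.51,-2.1,-1.87,G 
0.0022,0.0006,0.0033,-0.51,-2.1,-1.87,G 
0.0023,0.0006,0.0033,-0.51,-2.1,-1.87,G 
--
end [439.934 392.482 174.99 ] [-0.636  2.374  0.232]
```

```bash
python3 -m jog '[0.0018,0.0004,0.0035,-0.5,-2.1,-1.9,-1, 0.002,0.0005,0.0035,-0.5,-2.1,-1.9,-1, 0.002,0.0005,0.0034,-0.5,-2.1,-1.9,-1, 0.002,0.0006,0.0033,-0.5,-2.1,-1.9,-1, 0.002,0.0006,0.0033,-0.5,-2.1,-1.9,-1]'
python3 - <<'E'
from h import *; from workcell import *
s=read_state();print(s["q"],s["tool_pos"],s["tool_rot"])
p,d=grab_frame("wrist");c=calibration("wrist");X=cloud(d,c);z=X[...,2];m=(d>0)&(z>82)&(z<93)&(abs(X[...,0]-441)<50)&(abs(X[...,1]-397)<40)&(p[...,0]>p[...,2]*1.5)
print(m.sum(),rect(X[m]))
m=(d>0)&(z>22)&(z<38)&(abs(X[...,0]-441)<120)&(abs(X[...,1]-397)<100)&(p[...,0]>p[...,2]*1.5);print(m.sum(),rect(X[m]))
plan(s["tool_pos"],Ro.from_rotvec(s["tool_rot"]),[([440.8,393.1,62.5],210,-40,10)])
E
```

```text
clock: 5.65
tool_pos: [440.0, 393.0, 175.4]
tool_rot: [-0.633, 2.372, 0.232]
ft_force: [-0.7, -0.3, 0.5]
width: 85.2
gripper_force: 0.0
[-0.556  0.277 -0.4    2.319  1.865  0.366 -0.575] [439.974 393.048 175.36 ] [-0.633  2.372  0.232]
2471 [438.1 390.7  53.3  20.2  28.2]
1456 [397.6 367.8  28.3  19.9  30.7]
0.0072,0,0.0087,0,0.01,-0.01,G 
0.0072,0,0.0087,0,0.01,-0.01,G 
0.0072,0,0.0087,0,0.01,-0.01,G 
0.0072,0,0.0087,0,0.01,-0.01,G 
0.0072,0,0.0087,0,0.01,-0.01,G 
--
0.0072,0,0.0087,0,0.01,-0.01,G 
0.0072,0,0.0087,0,0.01,-0.01,G 
0.0072,0,0.0087,0,0.01,-0.01,G 
0.0072,0,0.0087,0,0.01,-0.01,G 
0.0072,0,0.0087,0,0.01,-0.01,G 
--
end [440.751 393.558  62.435] [-0.635  2.373  0.231]
```

```bash
python3 -m jog '[0.0072,0,0.0087,0,0,0,-1, 0.0072,0,0.0087,0,0,0,-1, 0.0072,0,0.0087,0,0,0,-1, 0.0072,0,0.0087,0,0,0,-1, 0.0072,0,0.0087,0,0,0,-1]'
python3 - <<'E'
from h import *; from workcell import *
s=read_state();print(s["q"],s["tool_pos"],s["tool_rot"])
plan(s["tool_pos"],Ro.from_rotvec(s["tool_rot"]),[([440.8,393.1,62.5],210,-40,5)])
E
```

```text
clock: 6.2
tool_pos: [441.0, 392.8, 118.6]
tool_rot: [-0.629, 2.375, 0.231]
ft_force: [-0.4, 0.1, 0.7]
width: 85.8
gripper_force: 0.0
[-0.506  0.432 -0.463  2.335  2.141  0.49  -0.83 ] [440.982 392.802 118.623] [-0.629  2.375  0.231]
0.0072,0.0001,0.0086,-0.03,0,-0.06,G 
0.0072,0.0001,0.0086,-0.03,0,-0.06,G 
0.0072,0.0001,0.0086,-0.03,0,-0.06,G 
0.0072,0.0001,0.0086,-0.03,0,-0.06,G 
0.0072,0.0001,0.0086,-0.03,0,-0.06,G 
--
end [440.762 393.301  62.543] [-0.636  2.374  0.231]
```

```bash
python3 -m jog '[0.0072,0,0.0086,0,0,0,-1, 0.0072,0,0.0086,0,0,0,-1, 0.0072,0,0.0086,0,0,0,-1, 0.0072,0,0.0086,0,0,0,-1, 0.0072,0,0.0086,0,0,0,-1]'
python3 -m jog '[0,0,0,0,0,0,1, 0,0,0,0,0,0,1, 0,0,0,0,0,0,1, 0,0,0,0,0,0,1, 0,0,0,0,0,0,1]' 60
python3 -m jog '[0,0,0,0,0,0,1, 0,0,0,0,0,0,1, 0,0,0,0,0,0,1, 0,0,0,0,0,0,1, 0,0,0,0,0,0,1]' 60
python3 - <<'E'
from h import *; from workcell import *
s=read_state();print(s["q"],s["tool_pos"],s["tool_rot"])
E
```

```text
clock: 6.7
tool_pos: [441.3, 392.7, 62.5]
tool_rot: [-0.628, 2.376, 0.23]
ft_force: [0.0, -0.1, 0.8]
width: 85.5
gripper_force: 0.0
clock: 7.2
tool_pos: [441.1, 393.2, 63.6]
tool_rot: [-0.631, 2.373, 0.23]
ft_force: [-0.2, -1.2, 4.1]
width: 25.6
gripper_force: 59.2
clock: 7.7
tool_pos: [441.1, 393.2, 63.6]
tool_rot: [-0.631, 2.372, 0.23]
ft_force: [-2.2, -2.6, 6.7]
width: 25.2
gripper_force: 59.6
[-0.483  0.593 -0.492  2.337  2.314  0.629 -0.965] [441.141 393.169  63.566] [-0.631  2.372  0.23 ]
```

```bash
python3 - <<'E'
from h import *; from workcell import *
s=read_state()
plan(s["tool_pos"],Ro.from_rotvec(s["tool_rot"]),[([441,393,150],210,-40,5),([490,260,150],195,-40,5),([505,126,135],181.2,-40,5)])
E
```

```text
-0.0111,0,-0.0132,-0.03,0.03,-0.03,G 
-0.0111,0,-0.0132,-0.03,0.03,-0.03,G 
-0.0111,0,-0.0133,-0.03,0.03,-0.03,G 
-0.0111,0,-0.0133,-0.03,0.03,-0.03,G 
-0.0111,0,-0.0133,-0.03,0.03,-0.03,G 
--
0.0037,-0.028,-0.0031,1.93,0,2.3,G 
0.0026,-0.0282,-0.0021,1.93,0,2.3,G 
0.0014,-0.0283,-0.0012,1.93,0,2.3,G 
0.0003,-0.0284,-0.0002,1.93,0,2.3,G 
-0.0008,-0.0283,0.0007,1.93,0,2.3,G 
--
0.005,-0.0267,-0.0003,1.77,0,2.11,G 
0.004,-0.0268,0.0005,1.77,0,2.11,G 
0.003,-0.0269,0.0014,1.77,0,2.11,G 
0.002,-0.027,0.0022,1.77,0,2.11,G 
0.0011,-0.0269,0.003,1.77,0,2.11,G 
--
end [505.088 125.981 135.017] [-0.026  2.444  0.009]
```

```bash
python3 -m jog '[-0.011,0,-0.0132,0,0,0,1, -0.011,0,-0.0132,0,0,0,1, -0.011,0,-0.0133,0,0,0,1, -0.011,0,-0.0133,0,0,0,1, -0.011,0,-0.0133,0,0,0,1]'
python3 -m jog '[0.0037,-0.028,-0.003,1.9,0,2.3,1, 0.0026,-0.028,-0.002,1.9,0,2.3,1, 0.0014,-0.028,-0.0012,1.9,0,2.3,1, 0.0003,-0.0284,0,1.9,0,2.3,1, -0.0008,-0.0283,0.0007,1.9,0,2.3,1]'
python3 - <<'E'
from h import *; from workcell import *
s=read_state();print(s["q"])
plan(s["tool_pos"],Ro.from_rotvec(s["tool_rot"]),[([505,126,135],181.2,-40,5)])
E
```

```text
clock: 8.2
tool_pos: [439.4, 392.3, 148.9]
tool_rot: [-0.632, 2.376, 0.23]
ft_force: [0.1, -0.8, -2.1]
width: 25.3
gripper_force: 59.4
clock: 8.7
tool_pos: [488.6, 256.4, 146.8]
tool_rot: [-0.31, 2.43, 0.114]
ft_force: [0.1, -0.0, -2.0]
width: 25.2
gripper_force: 59.5
[-0.379  0.292 -0.357  2.41   2.052  0.422 -0.825]
0.0041,-0.0261,-0.0004,1.73,-0.03,2.04,G 
0.0032,-0.0262,0.0004,1.73,-0.03,2.04,G 
0.0022,-0.0263,0.0012,1.73,-0.03,2.04,G 
0.0013,-0.0263,0.002,1.73,-0.03,2.04,G 
0.0004,-0.0262,0.0028,1.73,-0.03,2.04,G 
--
end [505.035 125.996 134.903] [-0.026  2.443  0.009]
```

```bash
python3 - <<'E'
from h import *; from workcell import *
s=read_state()
plan(s["tool_pos"],Ro.from_rotvec(s["tool_rot"]),[([560,140,148],181.2,-40,5),([616,127.5,125],181.2,-40,5)])
E
```

```text
-0.0063,-0.0261,0.0049,1.73,-0.03,2.04,G 
-0.0072,-0.0257,0.0057,1.73,-0.03,2.04,G 
-0.0081,-0.0253,0.0064,1.73,-0.03,2.04,G 
-0.009,-0.0248,0.0072,1.73,-0.03,2.04,G 
-0.0099,-0.0242,0.0079,1.73,-0.03,2.04,G 
--
-0.0056,-0.0027,0.0107,0,0,0,G 
-0.0056,-0.0027,0.0107,0,0,0,G 
-0.0056,-0.0027,0.0107,0,0,0,G 
-0.0056,-0.0027,0.0107,0,0,0,G 
-0.0056,-0.0027,0.0107,0,0,0,G 
--
end [616.122 127.697 125.066] [-0.026  2.443  0.009]
```

```bash
python3 -m jog '[-0.0063,-0.026,0.005,1.73,0,2.04,1, -0.0072,-0.0257,0.0057,1.73,0,2.04,1, -0.008,-0.0253,0.0064,1.73,0,2.04,1, -0.009,-0.0248,0.0072,1.73,0,2.04,1, -0.010,-0.0242,0.008,1.73,0,2.04,1]'
python3 - <<'E'
from h import *; from workcell import *
s=read_state();print(s["q"])
plan(s["tool_pos"],Ro.from_rotvec(s["tool_rot"]),[([616,127.5,125],181.2,-40,5),([616,127.5,105],181.2,-40,5)])
p,d=grab_frame("side");cv2.imwrite("pics/s2.png",p[:,:,::-1])
E
```

```text
clock: 9.2
tool_pos: [562.1, 141.8, 149.1]
tool_rot: [-0.027, 2.444, 0.011]
ft_force: [0.7, 0.3, -1.2]
width: 25.5
gripper_force: 59.5
[-0.242  0.312 -0.232  2.354  2.046  0.376 -0.808]
-0.0051,-0.0031,0.0106,0.02,-0.01,0,G 
-0.0051,-0.0031,0.0106,0.02,-0.01,0,G 
-0.0051,-0.0031,0.0106,0.02,-0.01,0,G 
-0.0051,-0.0031,0.0106,0.02,-0.01,0,G 
-0.0051,-0.0031,0.0106,0.02,-0.01,0,G 
--
0.0026,0,0.003,0,0,0,G 
0.0026,0,0.003,0,0,0,G 
0.0026,0,0.003,0,0,0,G 
0.0026,0,0.003,0,0,0,G 
0.0026,0,0.003,0,0,0,G 
--
end [615.678 127.431 105.031] [-0.026  2.443  0.009]
```

View pics/s2.png

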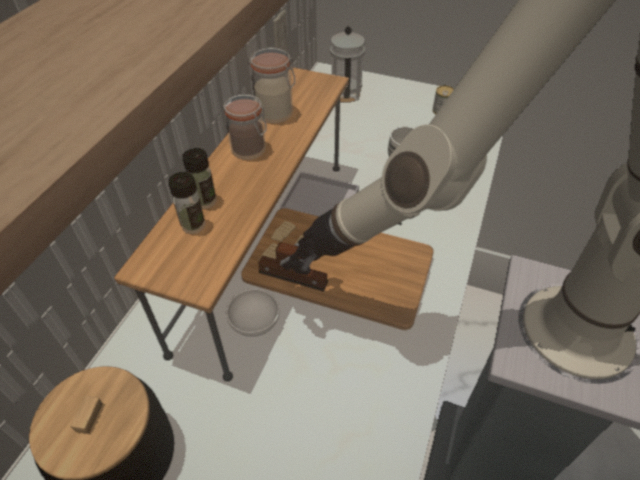

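The side view shows the scraper level at about (292,270), left of the pieces and clear of the bowl at (253,313). I'll move it in and down.

```bash
python3 -m jog '[-0.005,-0.003,0.0106,0,0,0,1, -0.005,-0.003,0.0106,0,0,0,1, -0.005,-0.003,0.0106,0,0,0,1, -0.005,-0.003,0.0106,0,0,0,1, -0.005,-0.003,0.0106,0,0,0,1]'
python3 -m jog '[0.0026,0,0.003,0,0,0,1, 0.0026,0,0.003,0,0,0,1, 0.0026,0,0.003,0,0,0,1, 0.0026,0,0.003,0,0,0,1, 0.0026,0,0.003,0,0,0,1]'
python3 - <<'E'
from h import *; from workcell import *
s=read_state();print(s["q"],s["tool_pos"]);f=np.load("side0.npz")
plan(s["tool_pos"],Ro.from_rotvec(s["tool_rot"]),[([616,127.5,96],181.2,-40,5)])
p,d=grab_frame("side");X=cloud(d,f)
z=X[...,2];m=(d>0)&(p.max(-1)<85)&(p[...,0]>p[...,2]*1.3)&(abs(X[...,0]-616)<90)&(abs(X[...,1]-127)<35)&(z>60)&(z<85);m[:,:]&=True
print(m.sum(),rect(X[m]) if m.sum() else 0,np.percentile(z[m],[5,50,95]))
E
```

```text
clock: 9.75
tool_pos: [615.5, 129.9, 124.2]
tool_rot: [-0.031, 2.444, 0.013]
ft_force: [-0.1, 0.1, -1.8]
width: 25.3
gripper_force: 59.7
clock: 10.25
tool_pos: [613.9, 130.7, 104.6]
tool_rot: [-0.032, 2.444, 0.013]
ft_force: [-0.6, -0.9, -2.6]
width: 25.5
gripper_force: 59.6
[-0.134  0.478 -0.27   2.263  2.262  0.415 -0.927] [613.936 130.701 104.576]
0.0008,-0.0007,0.0016,0.05,0,0.04,G 
0.0008,-0.0007,0.0016,0.05,0,0.04,G 
0.0008,-0.0007,0.0016,0.05,0,0.04,G 
0.0008,-0.0007,0.0016,0.05,0,0.04,G 
0.0008,-0.0006,0.0016,0.05,0,0.04,G 
--
end [616.094 127.359  95.873] [-0.026  2.444  0.009]
537 [614.4 133.5 140.4  25.8   2.8] [61.473 70.923 74.919]
```

```bash
python3 -m jog '[0.0008,-0.0007,0.0016,0.05,0,0.04,1, 0.0008,-0.0007,0.0016,0.05,0,0.04,1, 0.0008,-0.0007,0.0016,0.05,0,0.04,1, 0.0008,-0.0007,0.0016,0.05,0,0.04,1, 0.0008,-0.0007,0.0016,0.05,0,0.04,1]'
python3 -m jog '[0.0003,0,0.0004,0,0,0,1, 0.0003,0,0.0004,0,0,0,1, 0.0003,0,0.0004,0,0,0,1, 0,0,0,0,0,0,1, 0,0,0,0,0,0,1]'
python3 -c "
from workcell import *
s=read_state();print(s['tool_pos'],s['ft_force'],s['ft_torque'])"
```

```text
clock: 10.8
tool_pos: [616.6, 126.9, 96.2]
tool_rot: [-0.025, 2.443, 0.009]
ft_force: [-0.3, -0.8, -2.5]
width: 25.5
gripper_force: 59.6
clock: 11.3
tool_pos: [617.0, 126.9, 95.6]
tool_rot: [-0.025, 2.442, 0.009]
ft_force: [-5.0, -1.2, 6.0]
width: 25.4
gripper_force: 60.9
[617.02697855 126.88214716  95.62892639] [-4.99105011 -1.23429571  5.96982727] [-0.11550834  0.60495004 -0.17887569]
```

```bash
python3 -m jog '[0.0002,0,0.0003,0,0,0,1, 0,0,0,0,0,0,1, 0,0,0,0,0,0,1, 0,-0.002,0,0,0,0,1, 0,-0.004,0,0,0,0,1]'
python3 -m jog '[0,-0.006,0,0,0,0,1, 0,-0.006,0,0,0,0,1, 0,-0.006,0,0,0,0,1, 0,-0.006,0,0,0,0,1, 0,-0.006,0,0,0,0,1]'
python3 -c "
from workcell import *
s=read_state();print(s['tool_pos'],s['tool_rot'],s['ft_force'],s['ft_torque'])"
```

```text
clock: 11.8
tool_pos: [617.6, 123.0, 95.6]
tool_rot: [-0.029, 2.441, 0.012]
ft_force: [-0.9, 3.7, 3.6]
width: 25.8
gripper_force: 60.2
clock: 12.3
tool_pos: [618.6, 91.9, 95.6]
tool_rot: [-0.027, 2.441, 0.011]
ft_force: [-0.5, 4.7, 6.0]
width: 25.1
gripper_force: 60.4
[618.62453203  91.91686264  95.60990815] [-0.02730081  2.44075338  0.01104393] [-0.54828226  4.69277761  5.98578132] [ 1.15689678 -0.03136985  0.63838172]
```

```bash
python3 -m jog '[0,-0.006,0,0,0,0,1, 0,-0.006,0,0,0,0,1, 0,-0.006,0,0,0,0,1, 0,-0.006,0,0,0,0,1, 0,-0.006,0,0,0,0,1]'
python3 -m jog '[0,-0.006,0,0,0,0,1, 0,-0.006,0,0,0,0,1, 0,-0.006,0,0,0,0,1, 0,-0.006,0,0,0,0,1, 0,-0.006,0,0,0,0,1]'
python3 - <<'E'
from h import *; from workcell import *
s=read_state();print(s['q'],s['tool_pos'],s['ft_force'])
p,d=grab_frame("side");b=cv2.resize(p[170:320,220:420],None,fx=4,fy=4,interpolation=cv2.INTER_CUBIC);cv2.imwrite("pics/s3.png",b[:,:,::-1])
E
```

```text
clock: 12.8
tool_pos: [619.2, 62.0, 95.6]
tool_rot: [-0.028, 2.441, 0.011]
ft_force: [-0.3, 5.4, 6.3]
width: 25.7
gripper_force: 60.4
clock: 13.3
tool_pos: [619.8, 32.0, 95.6]
tool_rot: [-0.028, 2.441, 0.011]
ft_force: [0.4, 5.5, 6.8]
width: 25.5
gripper_force: 60.4
[ 0.167  0.497 -0.342  2.292  2.601  0.385 -1.045] [619.811  31.982  95.576] [0.441 5.471 6.834]
```

View pics/s3.png

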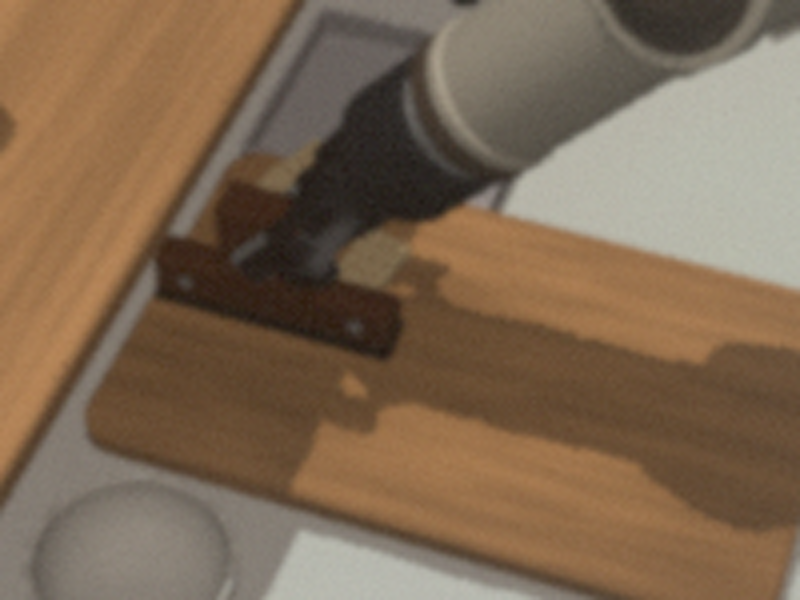

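The crop shows the blade flat and the pieces bunched in front of it at crop (290,170) and (370,255), with none slipping past. I'll carry on sweeping.

```bash
python3 -m jog '[0,-0.006,0,0,0,0,1, 0,-0.006,0,0,0,0,1, 0,-0.006,0,0,0,0,1, 0,-0.006,0,0,0,0,1, 0,-0.006,0,0,0,0,1]'
python3 -m jog '[0,-0.006,0,0,0,0,1, 0,-0.006,0,0,0,0,1, 0,-0.006,0,0,0,0,1, 0,-0.006,0,0,0,0,1, 0,-0.006,0,0,0,0,1]'
python3 -m jog '[0,-0.006,0,0,0,0,1, 0,-0.006,0,0,0,0,1, 0,-0.006,0,0,0,0,1, 0,-0.006,0,0,0,0,1, 0,-0.006,0,0,0,0,1]'
python3 -m jog '[0,-0.005,0,0,0,0,1, 0,-0.005,0,0,0,0,1, 0,-0.005,0,0,0,0,1, 0,0,0,0,0,0,1, 0,0,0,0,0,0,1]'
python3 - <<'E'
from h import *; from workcell import *
s=read_state();print(s['q'],s['tool_pos'],s['ft_force'])
p,d=grab_frame("side");b=cv2.resize(p[150:300,220:420],None,fx=4,fy=4,interpolation=cv2.INTER_CUBIC);cv2.imwrite("pics/s4.png",b[:,:,::-1])
E
```

```text
clock: 13.85
tool_pos: [620.4, 1.9, 95.6]
tool_rot: [-0.028, 2.441, 0.01]
ft_force: [-0.4, 6.5, 7.9]
width: 25.7
gripper_force: 60.7
clock: 14.35
tool_pos: [621.0, -28.0, 95.6]
tool_rot: [-0.028, 2.441, 0.01]
ft_force: [-1.6, 6.0, 7.3]
width: 25.7
gripper_force: 60.5
clock: 14.85
tool_pos: [621.7, -58.0, 95.6]
tool_rot: [-0.028, 2.441, 0.01]
ft_force: [-0.0, 5.8, 7.3]
width: 25.5
gripper_force: 60.6
clock: 15.35
tool_pos: [622.0, -74.1, 95.6]
tool_rot: [-0.026, 2.44, 0.009]
ft_force: [0.2, 3.1, 6.9]
width: 25.2
gripper_force: 60.5
[ 0.513  0.523 -0.44   2.269  2.908  0.311 -1.098] [621.969 -74.114  95.57 ] [0.184 3.128 6.94 ]
```

View pics/s4.png

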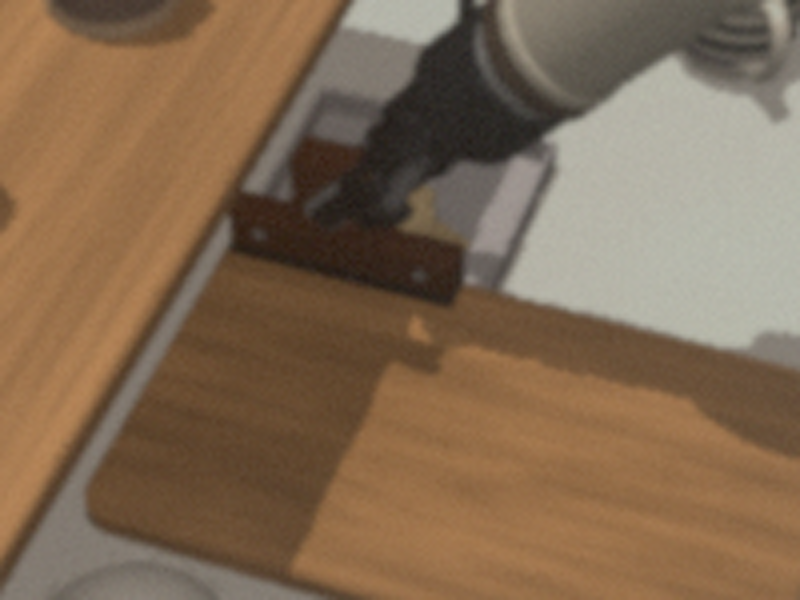

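The blade's front face is just past the board's tray edge, and a piece is visible in the tray at crop (430,215). I'll nudge 4 mm farther, lift, back away and look.

```bash
python3 -m jog '[0,-0.002,0,0,0,0,1, 0,-0.002,0,0,0,0,1, 0,0,0,0,0,0,1, 0,0.003,0,0,0,0,1, 0,0.003,0,0,0,0,1]'
python3 -m jog '[-0.002,0.005,-0.003,0,0,0,1, -0.003,0.01,-0.004,0,0,0,1, -0.003,0.02,-0.004,0,0,0,1, -0.003,0.02,-0.004,0,0,0,1, 0,0.03,0,0,0,0,1]'
python3 -m jog '[0,0.03,0,0,0,0,1, 0,0.03,0,0,0,0,1, 0,0.03,0,0,0,0,1, 0,0.02,0,0,0,0,1, 0,0.01,0,0,0,0,1]'
python3 - <<'E'
from h import *; from workcell import *
s=read_state();print(s['q'],s['tool_pos'],s['ft_force'])
p,d=grab_frame("side");b=cv2.resize(p[150:300,220:420],None,fx=4,fy=4,interpolation=cv2.INTER_CUBIC);cv2.imwrite("pics/s5.png",b[:,:,::-1])
f=np.load("side0.npz");X=cloud(d,f);c,s_=np.cos(.022),np.sin(.022)
Q=(X[...,:2]-[621.7,-157.7])@np.array([[c,-s_],[s_,c]])
r=p[...,2]/np.maximum(p[...,0].astype(float),1)
m=(d>0)&(r<.8)&(abs(Q[...,0])<90)&(Q[...,1]<85)&(Q[...,1]>-75)&(X[...,2]<60)&(X[...,2]>3)
k,l,st,ce=cv2.connectedComponentsWithStats(m.astype(np.uint8))
for i in range(1,k):
    if st[i,4]>25:q=l==i;print(st[i,4],ce[i].round(),Q[q].min(0),Q[q].max(0),np.percentile(X[q][:,2],[2,50,98]))
E
```

```text
clock: 15.9
tool_pos: [622.0, -76.0, 95.6]
tool_rot: [-0.02, 2.44, 0.003]
ft_force: [0.1, -4.5, 6.3]
width: 25.4
gripper_force: 60.5
clock: 16.4
tool_pos: [616.6, 11.0, 112.3]
tool_rot: [-0.02, 2.446, 0.007]
ft_force: [0.5, -0.3, -2.5]
width: 25.2
gripper_force: 59.7
clock: 16.9
tool_pos: [613.4, 135.6, 111.6]
tool_rot: [-0.029, 2.447, 0.011]
ft_force: [0.9, -0.5, -2.6]
width: 25.3
gripper_force: 59.6
[-0.199  0.456 -0.21   2.26   2.229  0.384 -0.921] [613.397 135.631 111.573] [ 0.902 -0.538 -2.573]
472 [305. 203.] [-16.159 -28.3  ] [77.797 84.891] [ 4.4   13.57  38.501]
```

View pics/s5.png

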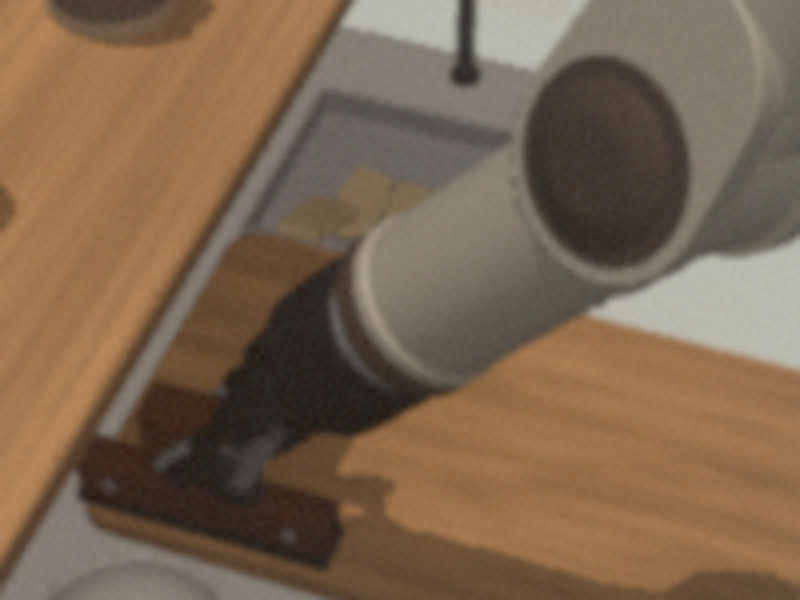

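Three pieces are visible in the tray at crop (320,215), (365,200) and (405,195), and the arm may be hiding the fourth. I'll check from the scene camera.

```bash
python3 - <<'E'
from h import *; from workcell import *
p,d=grab_frame("scene");b=cv2.resize(p[190:300,250:450],None,fx=4,fy=4,interpolation=cv2.INTER_CUBIC);cv2.imwrite("pics/c6.png",b[:,:,::-1])
E
```

```text
(no output)
```

View pics/c6.png

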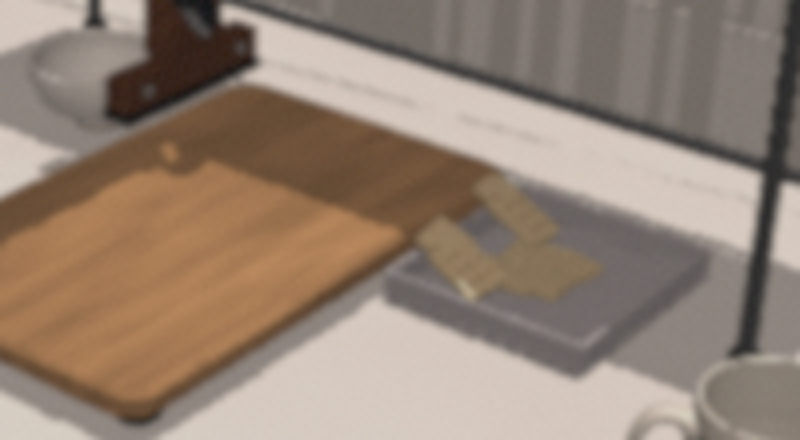

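All four are off the board. Two lie flat and two lean on the tray's near wall, at crop (460,258) and (515,210). I'll check the leaning pieces' centres against the limits.

```bash
python3 - <<'E'
from h import *; from workcell import *
p,d=grab_frame("scene");f=calibration("scene");X=cloud(d,f);c,s_=np.cos(.022),np.sin(.022)
T=lambda P:np.c_[(P[:,:2]-[621.7,-157.7])@np.array([[c,-s_],[s_,c]]),P[:,2]-4]
for n,(u,v) in dict(Atop=(435,225),Amid=(458,258),Abot=(472,288),Btop=(492,185),Bmid=(515,210),Bbot=(542,235),flat1=(520,270),flat2=(570,265),edge=(410,245)).items():
    u=round(250+u/4);v=round(190+v/4);w=X[v-1:v+2,u-1:u+2].reshape(-1,3);print(n,T(np.median(w,0)[None])[0].round(1))
E
```

```text
Atop [-27.5  62.3  31.1]
Amid [-37.9  39.4  21.1]
Abot [-50.3  18.8  10.1]
Btop [38.2 61.4 34.7]
Bmid [34.1 41.1 24.8]
Bbot [33.7 18.9 13.5]
flat1 [-9.2 10.6  8.1]
flat2 [18.  -9.   8.5]
edge [-46.4  70.1  21.6]
```

The leaning pieces' centres are at y≈40 mm with their undersides about 18 mm above the floor, so both are inside the limits. Now the scraper goes back.

```bash
python3 - <<'E'
from h import *; from workcell import *
s=read_state()
plan(s["tool_pos"],Ro.from_rotvec(s["tool_rot"]),[([562,138,150],181.2,-40,5),([490,258,150],195,-40,5),([441,393,150],210,-40,5),([441,393,85],210,-40,5)])
E
```

```text
0.0031,0.0012,-0.0125,0.01,-0.03,0.01,G 
0.0031,0.0012,-0.0125,0.01,-0.03,0.01,G 
0.0031,0.0012,-0.0125,0.01,-0.03,0.01,G 
0.0031,0.0012,-0.0125,0.01,-0.03,0.01,G 
0.003,0.0012,-0.0125,0.01,-0.03,0.01,G 
--
0.0106,0.0243,-0.009,-1.78,0,-2.11,G 
0.0097,0.0249,-0.0082,-1.78,0,-2.11,G 
0.0088,0.0255,-0.0074,-1.78,0,-2.11,G 
0.0078,0.026,-0.0066,-1.78,0,-2.11,G 
0.0069,0.0265,-0.0058,-1.78,0,-2.11,G 
--
0.0019,0.0286,-0.0016,-1.93,0,-2.3,G 
0.0008,0.0287,-0.0006,-1.93,0,-2.3,G 
-0.0004,0.0287,0.0003,-1.93,0,-2.3,G 
-0.0015,0.0286,0.0013,-1.93,0,-2.3,G 
-0.0027,0.0285,0.0023,-1.93,0,-2.3,G 
--
0.0083,0,0.01,0,0,0,G 
0.0083,0,0.01,0,0,0,G 
0.0083,0,0.01,0,0,0,G 
0.0083,0,0.01,0,0,0,G 
0.0083,0,0.01,0,0,0,G 
--
end [441.213 393.18   85.008] [-0.636  2.374  0.232]
```

```bash
python3 -m jog '[0.003,0.0012,-0.0125,0,0,0,1, 0.003,0.0012,-0.0125,0,0,0,1, 0.003,0.0012,-0.0125,0,0,0,1, 0.003,0.0012,-0.0125,0,0,0,1, 0.003,0.0012,-0.0125,0,0,0,1]'
python3 -m jog '[0.0106,0.0243,-0.009,-1.8,0,-2.1,1, 0.0097,0.025,-0.0082,-1.8,0,-2.1,1, 0.0088,0.0255,-0.0074,-1.8,0,-2.1,1, 0.0078,0.026,-0.0066,-1.8,0,-2.1,1, 0.007,0.0265,-0.0058,-1.8,0,-2.1,1]'
python3 -m jog '[0.002,0.0286,-0.0016,-1.9,0,-2.3,1, 0.0008,0.0287,-0.0006,-1.9,0,-2.3,1, -0.0004,0.0287,0.0003,-1.9,0,-2.3,1, -0.0015,0.0286,0.0013,-1.9,0,-2.3,1, -0.0027,0.0285,0.0023,-1.9,0,-2.3,1]'
python3 - <<'E'
from h import *; from workcell import *
s=read_state();print(s["q"],s["tool_pos"])
plan(s["tool_pos"],Ro.from_rotvec(s["tool_rot"]),[([441,393,80],210,-40,5),([441,393,65.5],210,-40,5)])
E
```

```text
clock: 17.55
tool_pos: [562.1, 136.7, 151.9]
tool_rot: [-0.024, 2.444, 0.008]
ft_force: [-0.6, 0.2, -1.8]
width: 25.5
gripper_force: 59.5
clock: 18.05
tool_pos: [489.7, 260.2, 151.2]
tool_rot: [-0.325, 2.426, 0.122]
ft_force: [-0.0, 0.5, -2.2]
width: 25.5
gripper_force: 59.6
clock: 18.55
tool_pos: [440.9, 395.0, 151.2]
tool_rot: [-0.64, 2.373, 0.234]
ft_force: [0.1, -0.2, -2.9]
width: 25.5
gripper_force: 59.6
[-0.568  0.337 -0.389  2.325  2.013  0.397 -0.715] [440.941 394.989 151.244]
0.0093,-0.0004,0.0108,0.03,0,0.03,G 
0.0093,-0.0004,0.0108,0.03,0,0.03,G 
0.0093,-0.0004,0.0108,0.03,0,0.03,G 
0.0093,-0.0004,0.0108,0.03,0,0.03,G 
0.0093,-0.0004,0.0108,0.03,0,0.03,G 
--
0.0019,0,0.0022,0,0,0,G 
0.0019,0,0.0022,0,0,0,G 
0.0019,0,0.0022,0,0,0,G 
0.0019,0,0.0022,0,0,0,G 
0.0019,0,0.0022,0,0,0,G 
--
end [440.97  392.719  65.454] [-0.636  2.374  0.232]
```

```bash
python3 -m jog '[0.0093,-0.0004,0.0108,0,0,0,1, 0.0093,-0.0004,0.0108,0,0,0,1, 0.0093,-0.0004,0.0108,0,0,0,1, 0.0093,-0.0004,0.0108,0,0,0,1, 0.0093,-0.0004,0.0108,0,0,0,1]'
python3 -m jog '[0.0019,0,0.0022,0,0,0,1, 0.0019,0,0.0022,0,0,0,1, 0.0019,0,0.0022,0,0,0,1, 0.0019,0,0.0022,0,0,0,1, 0.0019,0,0.0022,0,0,0,1]'
python3 -m jog '[0.0004,0,0.0005,0,0,0,1, 0.0004,0,0.0005,0,0,0,1, 0.0004,0,0.0005,0,0,0,1, 0,0,0,0,0,0,1, 0,0,0,0,0,0,1]'
```

```text
clock: 19.05
tool_pos: [442.1, 391.9, 79.5]
tool_rot: [-0.637, 2.373, 0.233]
ft_force: [-0.3, -0.7, -1.7]
width: 25.2
gripper_force: 59.6
clock: 19.55
tool_pos: [442.7, 390.8, 66.2]
tool_rot: [-0.634, 2.372, 0.232]
ft_force: [-0.1, -0.1, -2.0]
width: 25.2
gripper_force: 59.6
clock: 20.05
tool_pos: [442.5, 390.5, 63.9]
tool_rot: [-0.634, 2.373, 0.232]
ft_force: [-0.2, 0.0, -2.6]
width: 25.3
gripper_force: 59.6
```

Not yet touching, so I'll lower a little more.

```bash
python3 -m jog '[0.0003,0,0.0004,0,0,0,1, 0.0003,0,0.0004,0,0,0,1, 0,0,0,0,0,0,1, 0,0,0,0,0,0,1, 0,0,0,0,0,0,1]'
```

```text
clock: 20.55
tool_pos: [442.6, 390.6, 63.6]
tool_rot: [-0.634, 2.372, 0.232]
ft_force: [-3.7, -3.6, 5.8]
width: 25.1
gripper_force: 61.1
```

```bash
python3 -m jog '[0,0,0,0,0,0,0.3, 0,0,0,0,0,0,0, 0,0,0,0,0,0,-0.5, 0,0,0,0,0,0,-1, 0,0,0,0,0,0,-1]'
python3 -m jog '[0,0,0,0,0,0,-1, 0,0,0,0,0,0,-1, 0,0,0,0,0,0,-1, 0,0,0,0,0,0,-1, 0,0,0,0,0,0,-1]'
python3 -m jog '[-0.005,0,-0.006,0,0,0,-1, -0.008,0,-0.01,0,0,0,-1, -0.01,0,-0.012,0,0,0,-1, -0.01,0,-0.012,0,0,0,-1, -0.01,0,-0.012,0,0,0,-1]'
python3 -m jog '[-0.011,0,-0.013,0,0,0,-1, -0.008,0,-0.01,0,0,0,-1, 0,0,0,0,0,0,-1, 0,0,0,0,0,0,-1, 0,0,0,0,0,0,-1]'
python3 - <<'E'
from h import *; from workcell import *
s=read_state();print(s["q"],s["tool_pos"])
p,d=grab_frame("wrist");c=calibration("wrist");X=cloud(d,c);z=X[...,2];r=p[...,0]>p[...,2]*1.5
for a,b in((82,93),(22,38)):
    m=(d>0)&(z>a)&(z<b)&(abs(X[...,0]-441)<80)&(abs(X[...,1]-392)<60)&r;print(m.sum(),rect(X[m]),np.median(z[m]))
cv2.imwrite("pics/w7.png",p[:,:,::-1])
q,d=grab_frame("scene");f=calibration("scene");X=cloud(d,f);cc,s_=np.cos(.022),np.sin(.022)
T=lambda P:np.c_[(P[:,:2]-[621.7,-157.7])@np.array([[cc,-s_],[s_,cc]]),P[:,2]-4]
for n,(u,v) in dict(Amid=(458,258),Bmid=(515,210),flat1=(520,270),flat2=(570,265)).items():
    u=round(250+u/4);v=round(190+v/4);print(n,T(np.median(X[v-1:v+2,u-1:u+2].reshape(-1,3),0)[None])[0].round(1))
cv2.imwrite("pics/c7.png",q[:,:,::-1])
E
```

```text
clock: 21.05
tool_pos: [442.5, 390.6, 62.8]
tool_rot: [-0.634, 2.374, 0.232]
ft_force: [-0.0, -0.2, -0.5]
width: 83.4
gripper_force: 0.0
clock: 21.55
tool_pos: [442.4, 390.5, 62.8]
tool_rot: [-0.634, 2.374, 0.232]
ft_force: [0.2, -0.6, 0.6]
width: 85.6
gripper_force: 0.0
clock: 22.05
tool_pos: [441.9, 390.4, 131.4]
tool_rot: [-0.634, 2.373, 0.232]
ft_force: [-1.0, -0.3, -0.3]
width: 85.3
gripper_force: 0.0
clock: 22.55
tool_pos: [441.4, 389.8, 159.4]
tool_rot: [-0.635, 2.374, 0.231]
ft_force: [1.1, 0.4, -0.2]
width: 85.2
gripper_force: 0.0
[-0.577  0.309 -0.369  2.329  1.977  0.375 -0.682] [441.427 389.822 159.419]
2636 [439.9 388.9  53.   20.7  29.8] 88.48672644368654
2145 [397.4 364.5  35.1  20.1  31.2] 32.504243650736974
Amid [-37.6  39.4  20.2]
Bmid [33.4 42.2 25.4]
flat1 [-10.8   8.6   8.8]
flat2 [20.4 -9.1  8.3]
```

View pics/c7.png

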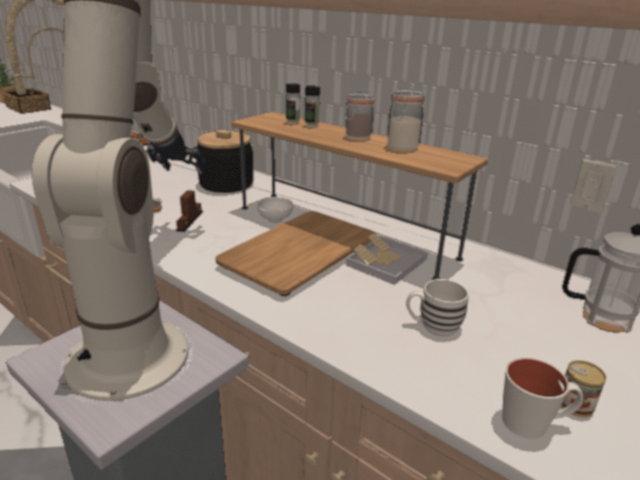

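The scraper stands upright at (188,212), about 2 mm from where it started. The pieces rest in the tray at (377,251), and the bowl and mug haven't moved. Handing in.

```bash
python3 -c "from workcell import *;print(hand_in())"
```

```text
the job is handed in; nothing more can be done
None
```

The job is handed in, with no verdict returned: by my last measurements all four pieces are in the tray (two leaning on its wall, inside the limits) and the scraper stands upright within about 5 mm of its start.

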